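Slide the sauce-cup shuttle past its spring stop

TASK

The small metal shuttle with a filled ramekin on it is held back on its track by a spring stop. With the fingertips, press the long ribbed bar beside the track down and keep it down while you push the shuttle by its end plate along the track, all the way to the far end past the stop; only then let the bar spring up so that the stop locks behind the shuttle. Nothing is gripped or lifted: leave the ramekin riding upright on the shuttle without touching it, and do not disturb the other things.

Things in the scene. Friction and masses are not known exactly. Their poses are not given: they have to be found in the camera images.
- track: Fixed low metal track on the worktop; origin on the worktop under the stop tooth, z up. Its y axis is the way the shuttle must be pushed (robot's right to left, within 0.35 rad); the ribbed press bar is on its -x side, next to the robot. Base plate 4 mm thick, x -85 to 55, y -185 to 135 mm. Two runners along y carry the shuttle.
- press_point (a point): On top of the ribbed press bar, mid-width, 30 mm behind the shuttle's rear face at the start (track x -62, y -150 mm); moves down with the bar. Bar: flat, 30 mm wide, y -180 to 30 mm; top 24 mm above the worktop when up, 10 mm bottomed. Goes straight down wherever pressed. First 60 mm free, the rest under the shuttle's overhang: a fingertip can slide along it behind the shuttle.
- stop (a joint): How far the press bar with its stop tooth (one part) is pressed: 0 up, 0.014 m bottomed; spring about 3 N at first, 6 N at the bottom. Tooth between the runners at track x 15, y 0 mm, 36 mm wide, 12 mm along y, blocks the shuttle until pressed 0.010. Let up midway, it traps the shuttle by its hollow underside.
- shuttle (a joint): How far the shuttle has slid along the track's +y: 0 at the start (front end 4 mm short of the tooth), 0.130 m at its hard end stop, where its rear end is 4 mm past the tooth, which can then spring up behind it. Slides with about 2 N of friction and stays where left.
- push_face (a point): Point on the outer face of the shuttle's rear end plate (facing the track's -y) right above the middle of the press bar, 36 mm above the worktop; moves with the shuttle. The face spans 26 to 46 mm in height, track x -77 to 51 mm. Push here along the track's +y.
- shuttle_tray (a point): Centre of the shuttle's tray floor, 31 mm above the worktop, above the track's centre line (track x = 0); axes as the track's. The shuttle is an aluminium tray 128 x 110 mm, with 46 mm high ends and 38 mm high sides.
- cup_center (a point): Centre (half-way up) of the white ramekin, 67 mm across and 42 mm high, that stands loose in the front part of the shuttle's tray; its rim is 73 mm above the worktop. It rides along; not to be touched.
- salt: Bystander: shaker, 44 mm across, 90 mm high, behind the track; origin at the middle of its foot.
- chilli: Bystander: shaker, 44 mm across, 90 mm high, behind the track; origin at the middle of its foot.
- spare_ramekin: Bystander: second ramekin, 67 mm across, 42 mm high, on the worktop beyond the far end of the track; origin at the middle of its foot.
- deli_cup: Bystander: lidded tub, 72 mm across, 70 mm high, to the right of the track; origin at the middle of its foot.
- tape: Bystander: flat roll of tape, 103 mm across, 25 mm high, to the right of the track; origin at the middle of its underside.
- cup: The same ramekin; origin at the middle of its foot.
There are look-alikes about, which are no part of the job. What is shaped like the cup but red or turquoise is not meant.

How it is judged:
On the way, in this order (a step that is already met when the one before it is completed fails the run):
1. the press bar is pressed down with the fingers while the shuttle still stands behind the stop (value of joint stop above 0.01 m and value of joint shuttle below 0.012 m and contact force between the fingers and stop above 0.5 N), for 0.1 s.
2. the shuttle is at the far end, with the bar still held down (value of joint stop above 0.0085 m and value of joint shuttle above 0.1265 m), for 0.05 s.
At the end, for the whole second after the job is handed in: The shuttle is within 3.5 mm of its far end stop, the stop tooth has sprung up behind it (less than 3 mm pressed), and the ramekin stands upright on the shuttle's tray, at rest (value of joint shuttle above 0.1265 m and value of joint stop below 0.003 m and linear speed of cup below 0.02 m/s and z of cup_center in the frame of shuttle_tray between 0.015 and 0.027 m and horizontal distance between cup_center and shuttle_tray below 0.045 m and angle between cup_center's own z axis and vertical below 0.15 rad); the robot touches nothing.
It fails at once if the bar is let up while the shuttle is on its way over the stop (value of joint shuttle between 0.012 and 0.12 m and value of joint stop below 0.0085 m).
It fails at once if the hand touches the ramekin on the shuttle (contact force between any of the arm, the fingers and cup above 0.5 N).
It fails at once if the ramekin is lifted or carried off the shuttle or tips (not (z of cup_center in the frame of shuttle_tray below 0.027 m) or not (horizontal distance between cup_center and shuttle_tray below 0.045 m) or angle between cup_center's own z axis and vertical above 0.35 rad).
It fails at once if a bystander is lifted, knocked or pushed away (distance of any of salt, chilli, spare_ramekin, deli_cup, tape from where it was at the start of the episode above 0.015 m or angle between any of salt, chilli, spare_ramekin, deli_cup, tape's own z axis and vertical above 0.35 rad).
It also fails if it takes over 40 s, if anything falls off the work surface, if the arm or the gripper's body presses on something with over 40 N, if the wrist force passes 120 N, or if a joint passes its speed limit or range.

ROBOT

A 6-joint arm with a two-finger parallel gripper is mounted at the origin on a cart in front of the work surface, level with it; the furniture and walls round the work are solid. World frame = base frame: x ahead of the robot, y to its left, z up, the work surface at z = 0. Lengths are in m, angles in rad, forces in N, time in s.
With the tool pointing down it reaches from about 0.25 to 0.725 m from the base axis. Payload 4 kg.
Tool frame: the origin (TCP) lies midway between the tips of the shut fingers; the grasp point (between the pads) lies bot.tcp_to_grasp behind it (bot.tcp_to_grasp is the distance from the TCP to the grasp point, in m); z points along the fingers, y is the line along which they close (so a half turn about z gives the same grasp; the last joint's range is limited). The gripper opens to 85 mm and grips with 20 to 120 N. Pads are 22 mm wide; open, the fingers measure 114 mm over their backs; the gripper's body (76 mm by 85 mm) begins 54 mm behind the grasp point. The pads swing forward as they close: fully open they stand 13 mm farther back than shut.
Start: joints at [-1.144, 0.241, 0.005, 1.335, 0, 1.571], TCP at [0.207, -0.455, 0.231] pointing down, gripper open.
Joint ranges: [-2.72, 2.72], [-1.05, 1.87], [-1.09, 1.28], [-1.99, 2.15], [-1.42, 1.44], [-3.14, 3.14]. Speed limits (rad/s): [2.79, 2.79, 3.14, 3.14, 3.14, 3.14].

INTERFACE

Orientations are given as a unit quaternion [x, y, z, w].
In Python, from workcell import readout, camera, bot gives the robot as it stands. The module is installed in compiled form; this text tells all that it offers.
- The arm moves only by the tool jog_arm, never from a script. Its argument "motion" is a list of rows, each an object of numbers: "x", "y", "z": the shift along the tool's x, y, z in mm; "spin": the turn about the tool's z in degrees; "fingers": the closure, from -1 (fully open) to 1 (shut). A call has 1 to 8 rows; each row is the pose to reach, as a shift and turn from the pose commanded when the call began, along the tool's axes at that moment; what a row does not reach only later rows make up. A row lasts 1/8 s, in which the tool goes at most 62.5 mm and 10.7 degrees, less where a joint would pass 70% of its speed; a pose out of reach is approached as far as the arm can. A call with a gripper value outside its range is refused whole. The fingers move at their own pace and stop on an object; the grip force is fixed at half the most. Time passes only in rows, so rows that repeat a pose let the fingers close. It gives the time, the measured TCP pose, the force, the opening and the grip force at its end, in the units of the state.
- readout.get_obs(): the state, without advancing time (a new reading comes with each control period).
- camera(name): name is "scene" or "top" or "wrist"; returns a dict with "pixels" (480x640x3 uint8, red, green, blue), "K" (3x3 intrinsics, pixels), "rvec" (rotation vector, rad) and "tvec" (3), from world to camera coordinates, as OpenCV has them. Camera axes: x right, y down, z forward; pixel columns grow to the right and rows downward; lengths in m; the calibration is good to about 2 mm. The wrist camera is an equidistant fisheye: a pixel r from the principal point sees the ray r / f radians off the axis. A picture is of the moment at which its call begins. There is no depth.
- bot.job_done(): hands the job in; it is judged then, once.
The state is a dict: "clock": time; "joint_pos": joint angles; "joint_vel": joint speeds; "tau": joint torques, N m; "eef_pos": TCP position; "tool_rot": TCP orientation; "ft_force": force on the tool from outside, world axes, zero at the start; "ft_torque": the same for the moment, N m; "grip_width": finger opening in m; "grasp_force": force on a finger pad.
Only numpy, scipy, OpenCV 4.12 (cv2) and the standard library are available. Lean on these libraries where they do the work, as an engineer would, in place of code of your own. Each camera call takes 0.05 s, during which the arm holds its last target. There are 200 camera calls.

## Working session

There is one attempt and no reset: what is moved stays moved. The work goes in short steps, Python scripts to look and compute and a tool call to move; the robot and the scene stay as the last step left them, time stands still between calls to the robot, and variables do not carry over. Pictures are saved under pics/ and viewed, at most 10 in all, crops included, and the job is handed in when it is done.

Besides the shell and the picture viewer there is one more tool, called after ">>>" as name(argument=value, ...), one argument or row to a line, values as JSON. jog_arm: Moves the arm, as the interface text tells. Its arguments: {"type":"object","properties":{"motion":{"type":"array"}},"required":["motion"]}

```bash
mkdir -p pics
python3 - <<'E'
from workcell import readout, camera, bot
import cv2,pickle
d={n:camera(n) for n in("scene","top")}
pickle.dump(d,open('cams.pkl','wb'))
for n in d: cv2.imwrite(f'pics/{n}0.png',d[n]["pixels"][:,:,::-1]); print(n,d[n]["K"].tolist(),d[n]["rvec"],d[n]["tvec"])
print(readout.get_obs(),bot.tcp_to_grasp)
E
```

```text
scene [[530.3927567392433, 0.0, 318.54916124092574], [0.0, 530.3927567392433, 238.19039254459298], [0.0, 0.0, 1.0]] [ 1.11402852 -2.30532948  1.04363298] [0.34110586 0.33794372 0.94015439]
top [[541.3005989952475, 0.0, 323.87793583263], [0.0, 541.3005989952475, 240.74627377020414], [0.0, 0.0, 1.0]] [ 2.11719448 -2.16748436  0.11196362] [-0.00160022  0.53559378  1.21317854]
{'clock': 0.1, 'joint_pos': array([-1.14403495e+00,  2.41342946e-01,  3.85040710e-03,  1.33521988e+00,
        1.32788409e-05,  1.57078305e+00]), 'joint_vel': array([ 8.78968691e-04, -2.07622394e-03,  2.72668109e-03, -2.50678437e-03,
        4.79286352e-04,  5.82054486e-05]), 'tau': array([-2.67480364e-04, -3.73138046e+01,  2.53010005e+01,  1.08443125e-02,
        3.30041053e-05, -4.57485250e-07]), 'eef_pos': array([ 0.20672682, -0.45462769,  0.23049608]), 'tool_rot': array([ 9.77318737e-01,  2.11771503e-01, -1.96385152e-04, -9.37723036e-04]), 'ft_force': array([0.79803858, 0.22691017, 0.41534879]), 'ft_torque': array([-0.00136244, -0.00377439,  0.00052492]), 'grasp_force': 0.0, 'grip_width': 0.08526397209225081} 0.0187
```

View pics/top0.png

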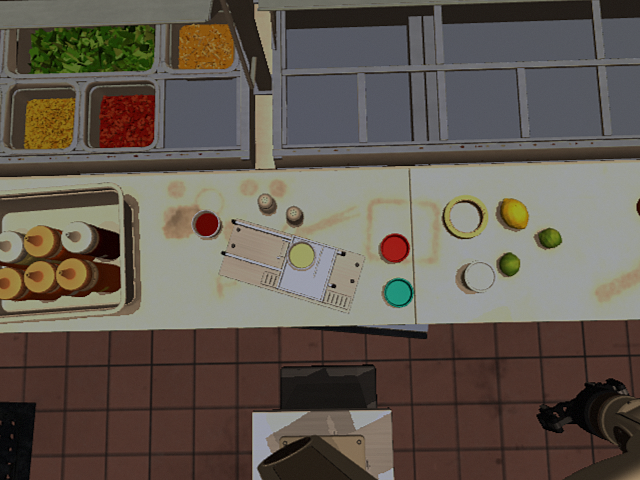

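View pics/scene0.png

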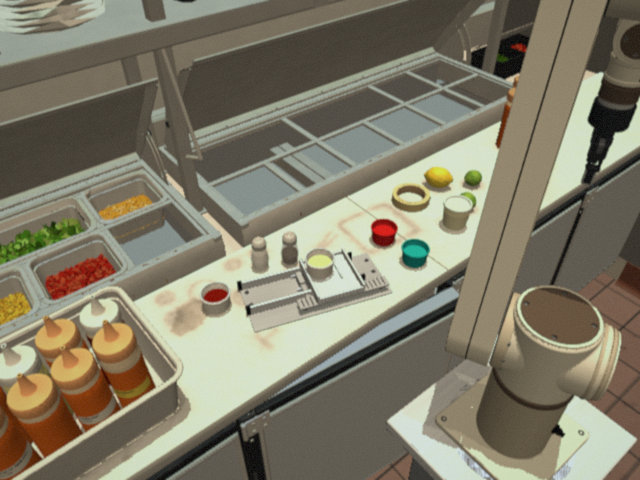

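The top view shows the track at about (219–365, 220–312). The shuttle, with the pale-filled ramekin at (301,256), is on its right half. The ribbed bar shows at (337,299) behind the shuttle and at (270,280) in front of it.
Candidates for the ramekin are: white on the shuttle (301,256), white with red fill (207,224, the spare), red (395,247) and turquoise (398,292). I choose (301,256), which stands on the shuttle, and I'll check it in a close crop.

Run:
```python
import cv2,pickle
d=pickle.load(open('cams.pkl','rb'))
c=d["top"]["pixels"][205:325,205:375,::-1]
cv2.imwrite('pics/crop0.png',cv2.resize(c,None,fx=4.7,fy=4.7,interpolation=cv2.INTER_CUBIC))
```

```text
(no output)
```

View pics/crop0.png

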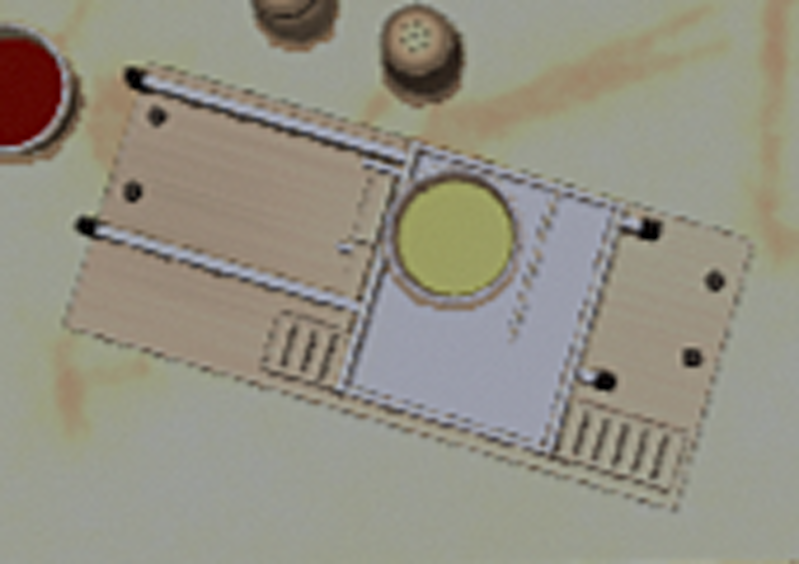

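The crop confirms it: the white ramekin with pale filling is at the front of the tray. The plate corners are at crop pixels (148,65), (65,325), (752,240) and (676,508). The free ribbed part of the bar spans (555–690, 403–490).

```bash
cat > h.py <<'E'
import numpy as np,cv2
def ray(c,uv,z):
    R=cv2.Rodrigues(np.array(c["rvec"]))[0];t=np.array(c["tvec"]).ravel()
    p=cv2.undistortPoints(np.array([[uv]],float),np.array(c["K"]),None).ravel()
    o=-R.T@t;d=R.T@np.array([*p,1]);return o+d*(z-o[2])/d[2]
E
python3 - <<'E'
from h import *;import pickle
from scipy.spatial.transform import Rotation as Ro
d=pickle.load(open('cams.pkl','rb'));c=d["top"]
px=lambda p:(205+(p[0]+.5)/4.7-.5,205+(p[1]+.5)/4.7-.5)
im=np.array([ray(c,px(p),.004)[:2] for p in[(148,65),(65,325),(752,240),(676,508)]])
L=np.array([(55,135),(-85,135),(55,-185),(-85,-185)])/1000
A=L-L.mean(0);B=im-im.mean(0)
th=np.arctan2((A[:,0]*B[:,1]-A[:,1]*B[:,0]).sum(),(A*B).sum())
R=np.array([[np.cos(th),-np.sin(th)],[np.sin(th),np.cos(th)]]);t=im.mean(0)-R@L.mean(0)
print("yaw",th,"origin",t,"resid mm",((L@R.T+t-im)*1000).round(1).tolist())
W=lambda x,y:(R@np.array([x,y])+t).round(4)
print("press",W(-.062,-.150),"push",W(-.062,-.120),"end",W(-.062,.01))
for p in[(578,403),(690,432),(672,490)]: print("bar corner track",(R.T@(ray(c,px(p),.024)[:2]-t)*1000).round(1))
print("rear plate",[(R.T@(ray(c,px(p),.046)[:2]-t)*1000).round(1).tolist() for p in[(622,205),(553,455)]])
q=[9.77318737e-01,2.11771503e-01,-1.96385152e-04,-9.37723036e-04]
print(Ro.from_quat(q).as_matrix().round(3))
np.savez('track.npz',th=th,t=t)
E
```

```text
yaw -0.30948516026143413 origin [0.50616057 0.08335625] resid mm [[1.3, 0.4], [-1.0, 1.1], [0.5, -1.3], [-0.9, -0.2]]
press [ 0.4014 -0.0406] push [ 0.4106 -0.0121] end [0.4502 0.1118]
bar corner track [ -49.  -124.1]
bar corner track [ -47.1 -180.5]
bar corner track [ -76.5 -179.9]
rear plate [[48.1, -118.2], [-76.9, -120.3]]
[[ 0.91   0.414 -0.001]
 [ 0.414 -0.91   0.002]
 [ 0.    -0.002 -1.   ]]
```

>>> jog_arm(
  motion=[
    {"x": 22,"y": -19,"z": 0,"spin": 3,"fingers": 1},
    {"x": 65,"y": -55,"z": 0,"spin": 9,"fingers": 1},
    {"x": 109,"y": -92,"z": 0,"spin": 15,"fingers": 1},
    {"x": 152,"y": -130,"z": 0,"spin": 20,"fingers": 1},
    {"x": 175,"y": -148,"z": 0,"spin": 20,"fingers": 1},
    {"x": 175,"y": -148,"z": 0,"spin": 20,"fingers": 1},
  ],
)

```text
clock: 0.85
eef_pos: [0.3053, -0.2464, 0.2311]
tool_rot: [0.999, 0.041, -0.0, -0.0]
ft_force: [0.5, 0.6, -0.8]
grip_width: 0.0
grasp_force: 0.0
```

```bash
cat > st.py <<'E'
import numpy as np
from workcell import readout
from scipy.spatial.transform import Rotation as Ro
o=readout.get_obs();k=np.load('track.npz');th=float(k['th']);t=k['t']
R=np.array([[np.cos(th),-np.sin(th)],[np.sin(th),np.cos(th)]])
M=Ro.from_quat(o['tool_rot']).as_matrix()
def go(x,y,z):
    g=np.array([*(R@[x,y]+t),z]);return (M.T@(g-o['eef_pos'])*1000).round(1)
if __name__=='__main__':
    print(o['clock'],o['joint_pos'].round(3),o['eef_pos'].round(4),'yaw x',np.degrees(np.arctan2(M[1,0],M[0,0])).round(2),'F',o['ft_force'].round(2),o['grip_width'])
    print('track mm',(R.T@(o['eef_pos'][:2]-t)*1000).round(1),'want yaw',np.degrees(th).round(2),'to press',go(-.062,-.150,.06)); print(M.round(4))
E
python3 st.py
```

```text
0.85 [-0.679  0.027 -0.245  1.299  0.     2.381] [ 0.3053 -0.2464  0.2311] yaw x 4.69 F [ 0.54  0.59 -0.8 ] 1.1472545685793159e-05
track mm [ -90.9 -375.2] want yaw -17.73 to press [ 112.7 -197.1  171.2]
[[ 9.967e-01  8.170e-02 -5.000e-04]
 [ 8.170e-02 -9.967e-01  4.000e-04]
 [-4.000e-04 -4.000e-04 -1.000e+00]]
```

The last joint only allows the half-turned orientation, so I spin the other way, to yaw 162.3°.

>>> jog_arm(
  motion=[
    {"x": 10,"y": -17,"z": 0,"spin": -10,"fingers": 1},
    {"x": 30,"y": -52,"z": 0,"spin": -20,"fingers": 1},
    {"x": 51,"y": -89,"z": 0,"spin": -30,"fingers": 1},
    {"x": 72,"y": -125,"z": 0,"spin": -40,"fingers": 1},
    {"x": 92,"y": -161,"z": 0,"spin": -50,"fingers": 1},
    {"x": 108,"y": -188,"z": 0,"spin": -60,"fingers": 1},
    {"x": 113,"y": -197,"z": 0,"spin": -70,"fingers": 1},
    {"x": 113,"y": -197,"z": 0,"spin": -80,"fingers": 1},
  ],
)

```text
clock: 1.85
eef_pos: [0.4028, -0.0431, 0.2309]
tool_rot: [0.738, 0.674, -0.0, -0.0]
ft_force: [-0.1, -0.2, -0.3]
grip_width: -0.0
grasp_force: 0.0
```

>>> jog_arm(
  motion=[
    {"x": 0,"y": 0,"z": 15,"spin": -10,"fingers": 1},
    {"x": 0,"y": 0,"z": 40,"spin": -20,"fingers": 1},
    {"x": 0,"y": 0,"z": 65,"spin": -30,"fingers": 1},
    {"x": 0,"y": 0,"z": 85,"spin": -40,"fingers": 1},
    {"x": 0,"y": 0,"z": 95,"spin": -50,"fingers": 1},
    {"x": 0,"y": 0,"z": 100,"spin": -60,"fingers": 1},
    {"x": 0,"y": 0,"z": 100,"spin": -70,"fingers": 1},
    {"x": 0,"y": 0,"z": 100,"spin": -77.6,"fingers": 1},
  ],
)

```text
clock: 2.85
eef_pos: [0.4023, -0.044, 0.1309]
tool_rot: [0.155, 0.988, -0.0, -0.0]
ft_force: [0.2, 0.0, 1.2]
grip_width: 0.0003
grasp_force: 0.0
```

```bash
python3 st.py
```

```text
2.85 [-1.090e-01  1.320e-01 -4.070e-01  1.033e+00 -1.000e-03  2.020e-01] [ 0.4023 -0.044   0.1309] yaw x 162.22 F [0.2  0.01 1.23] 0.00031212610494600444
track mm [ -60.1 -152.9] want yaw -17.73 to press [ 1.8  3.  70.9]
[[-9.523e-01  3.053e-01 -9.000e-04]
 [ 3.053e-01  9.523e-01 -4.000e-04]
 [ 7.000e-04 -7.000e-04 -1.000e+00]]
```

>>> jog_arm(
  motion=[
    {"x": 1,"y": 1,"z": 15,"fingers": 1},
    {"x": 2,"y": 1,"z": 45,"fingers": 1},
    {"x": 2,"y": 1,"z": 75,"fingers": 1},
    {"x": 2,"y": 1,"z": 93,"fingers": 1},
    {"x": 2,"y": 1,"z": 97,"fingers": 1},
    {"x": 2,"y": 1,"z": 97,"fingers": 1},
  ],
)

```text
validation failed for argument at $.mo...
```

```bash
python3 st.py
python3 - <<'E'
from workcell import camera
import cv2,numpy as np
a=camera("scene")["pixels"][220:340,220:400,::-1];b=camera("wrist")["pixels"][:,:,::-1]
a=cv2.resize(a,(660,440),interpolation=cv2.INTER_CUBIC)
cv2.imwrite('pics/s1.png',a);cv2.imwrite('pics/w1.png',b)
E
```

```text
2.85 [-1.090e-01  1.320e-01 -4.070e-01  1.033e+00 -1.000e-03  2.020e-01] [ 0.4023 -0.044   0.1309] yaw x 162.22 F [0.2  0.01 1.23] 0.00031212610494600444
track mm [ -60.1 -152.9] want yaw -17.73 to press [ 1.8  3.  70.9]
[[-9.523e-01  3.053e-01 -9.000e-04]
 [ 3.053e-01  9.523e-01 -4.000e-04]
 [ 7.000e-04 -7.000e-04 -1.000e+00]]
```

View pics/s1.png

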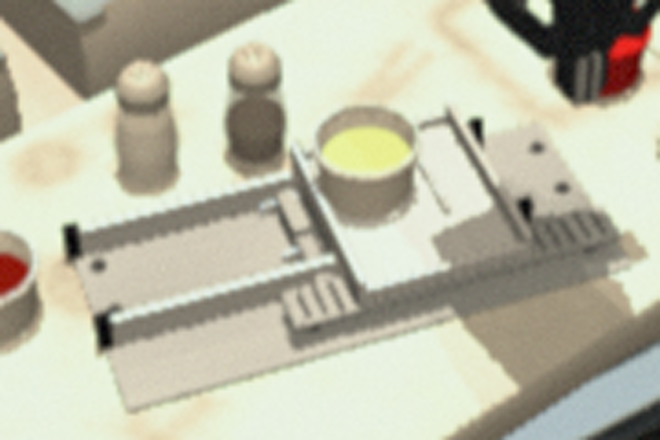

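View pics/w1.png

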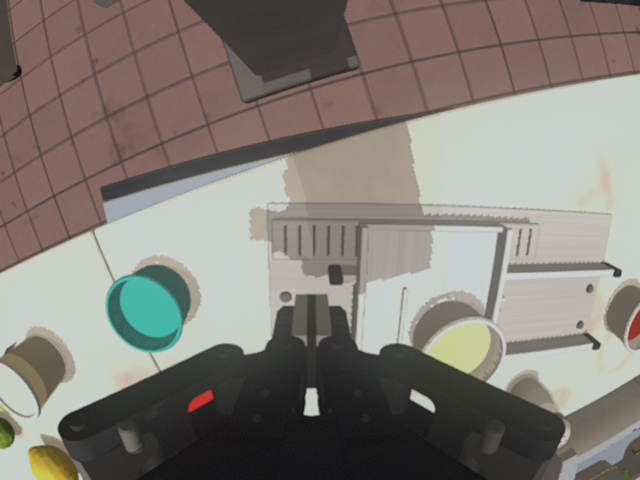

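The call was refused whole, probably because of the missing spin key. The images show the shuttle at its start, an undisturbed ramekin, and the closed fingertips at wrist pixel (312,300) in line with the bar and behind the rear plate. I send the move again with every key filled in.

>>> jog_arm(
  motion=[
    {"x": 1,"y": 1,"z": 15,"spin": 0,"fingers": 1},
    {"x": 2,"y": 1,"z": 45,"spin": 0,"fingers": 1},
    {"x": 2,"y": 1,"z": 75,"spin": 0,"fingers": 1},
    {"x": 2,"y": 1,"z": 93,"spin": 0,"fingers": 1},
    {"x": 2,"y": 1,"z": 97,"spin": 0,"fingers": 1},
    {"x": 2,"y": 1,"z": 97,"spin": 0,"fingers": 1},
  ],
)

```text
clock: 3.7
eef_pos: [0.401, -0.0416, 0.0344]
tool_rot: [0.157, 0.988, -0.0, -0.0]
ft_force: [-0.1, -0.8, -0.5]
grip_width: -0.0002
grasp_force: 0.0
```

```bash
python3 st.py
python3 - <<'E'
from workcell import camera
import cv2,numpy as np
a=camera("scene")["pixels"][200:340,220:430,::-1];b=camera("wrist")["pixels"][:,:,::-1]
a=cv2.resize(a,(400,267),interpolation=cv2.INTER_CUBIC);b=cv2.resize(b[150:420,120:],(400,208))
cv2.imwrite('pics/s2.png',np.vstack([a,b]))
E
```

```text
3.7 [-0.103  0.261 -0.548  0.761 -0.     0.211] [ 0.401  -0.0416  0.0344] yaw x 161.96 F [-0.09 -0.84 -0.45] -0.00016441317108195153
track mm [ -62.1 -151.1] want yaw -17.73 to press [ -0.1   1.1 -25.6]
[[-9.509e-01  3.096e-01 -1.000e-04]
 [ 3.096e-01  9.509e-01 -1.000e-04]
 [ 0.000e+00 -1.000e-04 -1.000e+00]]
```

View pics/s2.png

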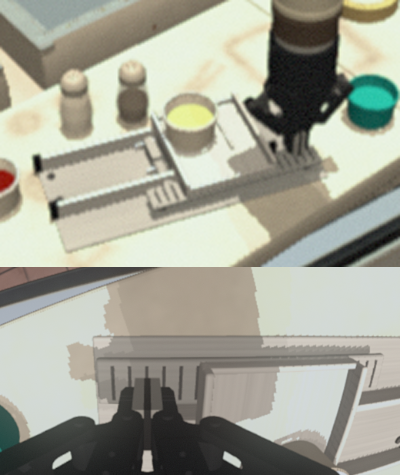

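The view shows the tips centred over the ribs behind the end plate, with the knuckles clear of the ramekin. Now I press.

>>> jog_arm(
  motion=[
    {"x": 0,"y": 1,"z": 6,"spin": 0,"fingers": 1},
    {"x": 0,"y": 1,"z": 12,"spin": 0,"fingers": 1},
    {"x": 0,"y": 1,"z": 18,"spin": 0,"fingers": 1},
    {"x": 0,"y": 1,"z": 22,"spin": 0,"fingers": 1},
    {"x": 0,"y": 1,"z": 22,"spin": 0,"fingers": 1},
    {"x": 0,"y": 1,"z": 22,"spin": 0,"fingers": 1},
  ],
)

```text
clock: 4.55
eef_pos: [0.4017, -0.0403, 0.0126]
tool_rot: [0.156, 0.988, 0.0, 0.001]
ft_force: [1.1, 1.3, 3.3]
grip_width: -0.0
grasp_force: 2.1
```

>>> jog_arm(
  motion=[
    {"x": 0,"y": 0,"z": 1.5,"spin": 0,"fingers": 1},
    {"x": 0,"y": 0,"z": 1.5,"spin": 0,"fingers": 1},
    {"x": 0,"y": 0,"z": 1.5,"spin": 0,"fingers": 1},
  ],
)

```text
clock: 4.92
eef_pos: [0.4017, -0.0403, 0.011]
tool_rot: [0.156, 0.988, 0.0, 0.001]
ft_force: [2.8, 0.7, 5.1]
grip_width: 0.0002
grasp_force: 2.2
```

>>> jog_arm(
  motion=[
    {"x": 0,"y": 3,"z": 0.5,"spin": 0,"fingers": 1},
    {"x": 0,"y": 6,"z": 0.5,"spin": 0,"fingers": 1},
    {"x": 0,"y": 9,"z": 0.5,"spin": 0,"fingers": 1},
    {"x": 0,"y": 12,"z": 0.5,"spin": 0,"fingers": 1},
    {"x": 0,"y": 15,"z": 0.5,"spin": 0,"fingers": 1},
    {"x": 0,"y": 18,"z": 0.5,"spin": 0,"fingers": 1},
    {"x": 0,"y": 21,"z": 0.5,"spin": 0,"fingers": 1},
    {"x": 0,"y": 24,"z": 0.5,"spin": 0,"fingers": 1},
  ],
)

```text
clock: 5.92
eef_pos: [0.408, -0.0173, 0.0102]
tool_rot: [0.156, 0.988, -0.0, -0.0]
ft_force: [-1.9, -3.7, 4.1]
grip_width: -0.0002
grasp_force: 3.1
```

```bash
python3 st.py
python3 - <<'E'
from workcell import camera
import cv2,numpy as np
a=camera("scene")["pixels"][200:340,220:430,::-1];b=camera("wrist")["pixels"][:,:,::-1]
a=cv2.resize(a,(600,400),interpolation=cv2.INTER_CUBIC);b=cv2.resize(b[200:400,220:520],(300,200))
cv2.imwrite('pics/s3.png',np.vstack([a,np.hstack([b,b*0])]))
E
```

```text
5.925 [-0.042  0.312 -0.562  0.697 -0.     0.271] [ 0.408  -0.0173  0.0102] yaw x 162.05 F [-1.93 -3.67  4.15] -0.00024956719249296907
track mm [ -62.8 -125.8] want yaw -17.73 to press [ -0.8 -24.2 -49.8]
[[-9.513e-01  3.082e-01 -9.000e-04]
 [ 3.082e-01  9.513e-01 -1.000e-04]
 [ 8.000e-04 -4.000e-04 -1.000e+00]]
```

View pics/s3.png

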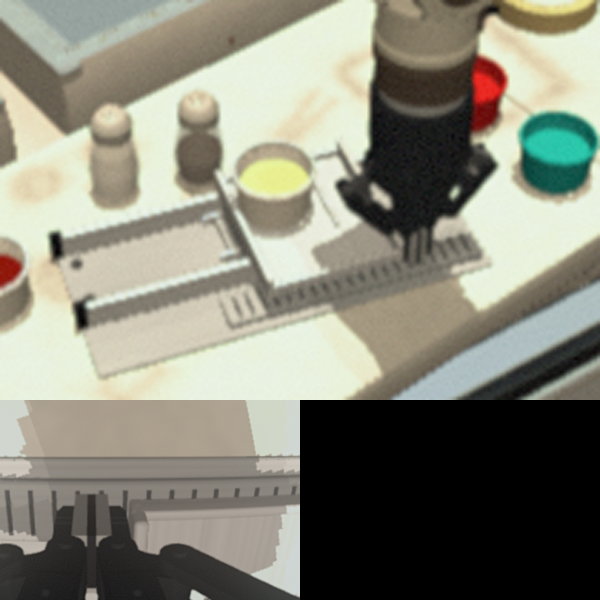

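The tips are on the ribs just behind or against the end plate, and the bar is down. The front plate is still short of the tooth, and the ramekin at (275,185) is untouched. I keep pushing.

>>> jog_arm(
  motion=[
    {"x": -0.5,"y": 4,"z": 0.3,"spin": 0,"fingers": 1},
    {"x": -0.5,"y": 10,"z": 0.3,"spin": 0,"fingers": 1},
    {"x": -0.5,"y": 17,"z": 0.3,"spin": 0,"fingers": 1},
    {"x": -0.5,"y": 24,"z": 0.3,"spin": 0,"fingers": 1},
    {"x": -0.5,"y": 31,"z": 0.3,"spin": 0,"fingers": 1},
    {"x": -0.5,"y": 38,"z": 0.3,"spin": 0,"fingers": 1},
    {"x": -0.5,"y": 44,"z": 0.3,"spin": 0,"fingers": 1},
    {"x": -0.5,"y": 48,"z": 0.3,"spin": 0,"fingers": 1},
  ],
)

```text
clock: 7.02
eef_pos: [0.4233, 0.0278, 0.01]
tool_rot: [0.156, 0.988, -0.001, -0.0]
ft_force: [-2.7, -6.2, 7.1]
grip_width: -0.0
grasp_force: 4.1
```

>>> jog_arm(
  motion=[
    {"x": 0,"y": 4,"z": 0,"spin": 0,"fingers": 1},
    {"x": 0,"y": 10,"z": 0,"spin": 0,"fingers": 1},
    {"x": 0,"y": 17,"z": 0,"spin": 0,"fingers": 1},
    {"x": 0,"y": 24,"z": 0,"spin": 0,"fingers": 1},
    {"x": 0,"y": 31,"z": 0,"spin": 0,"fingers": 1},
    {"x": 0,"y": 38,"z": 0,"spin": 0,"fingers": 1},
    {"x": 0,"y": 44,"z": 0,"spin": 0,"fingers": 1},
    {"x": 0,"y": 48,"z": 0,"spin": 0,"fingers": 1},
  ],
)

```text
clock: 8.02
eef_pos: [0.438, 0.0732, 0.01]
tool_rot: [0.156, 0.988, -0.001, -0.0]
ft_force: [-3.1, -6.8, 6.9]
grip_width: 0.0001
grasp_force: 4.5
```

```bash
python3 st.py
python3 - <<'E'
from workcell import camera
import cv2,numpy as np
a=camera("scene")["pixels"][200:340,210:420,::-1]
cv2.imwrite('pics/s4.png',cv2.resize(a,(600,400),interpolation=cv2.INTER_CUBIC))
E
```

```text
8.025 [ 0.167  0.368 -0.472  0.732 -0.001  0.48 ] [0.438  0.0732 0.01  ] yaw x 162.04 F [-3.08 -6.8   6.9 ] 6.214104807605065e-05
track mm [-61.9 -30.4] want yaw -17.73 to press [  -0.3 -119.7  -49.8]
[[-9.513e-01  3.084e-01 -1.100e-03]
 [ 3.084e-01  9.513e-01 -1.600e-03]
 [ 5.000e-04 -1.800e-03 -1.000e+00]]
```

View pics/s4.png

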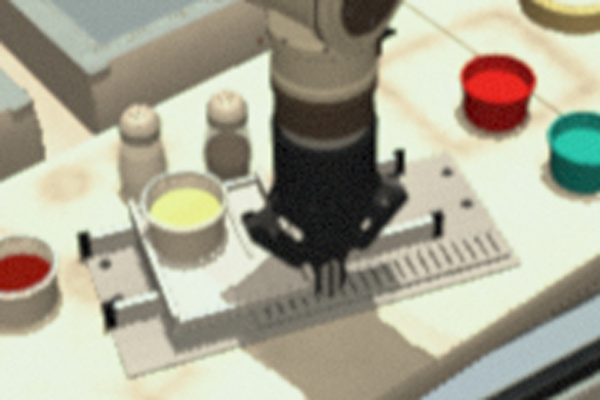

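The shuttle is well past the tooth, with its front plate at (160,260) near the end posts at (97,290). The ramekin is upright and clear of the hand. The remaining travel is about 26 mm.

>>> jog_arm(
  motion=[
    {"x": 0,"y": 4,"z": 0,"spin": 0,"fingers": 1},
    {"x": 0,"y": 9,"z": 0,"spin": 0,"fingers": 1},
    {"x": 0,"y": 14,"z": 0,"spin": 0,"fingers": 1},
    {"x": 0,"y": 18,"z": 0,"spin": 0,"fingers": 1},
    {"x": 0,"y": 21,"z": 0,"spin": 0,"fingers": 1},
    {"x": 0,"y": 23,"z": 0,"spin": 0,"fingers": 1},
    {"x": 0,"y": 24,"z": 0,"spin": 0,"fingers": 1},
    {"x": 0,"y": 24,"z": 0,"spin": 0,"fingers": 1},
  ],
)

```text
clock: 9.07
eef_pos: [0.4454, 0.0962, 0.01]
tool_rot: [0.156, 0.988, -0.0, -0.0]
ft_force: [-2.4, -5.1, 6.3]
grip_width: -0.0
grasp_force: 3.9
```

>>> jog_arm(
  motion=[
    {"x": 0,"y": 1,"z": 0,"spin": 0,"fingers": 1},
    {"x": 0,"y": 2,"z": 0,"spin": 0,"fingers": 1},
    {"x": 0,"y": 2,"z": 0,"spin": 0,"fingers": 1},
  ],
)

```text
clock: 9.45
eef_pos: [0.4457, 0.0972, 0.01]
tool_rot: [0.156, 0.988, -0.001, -0.0]
ft_force: [-3.4, -7.9, 8.6]
grip_width: -0.0
grasp_force: 5.6
```

>>> jog_arm(
  motion=[
    {"x": 0,"y": 1,"z": 0,"spin": 0,"fingers": 1},
    {"x": 0,"y": 2,"z": 0,"spin": 0,"fingers": 1},
    {"x": 0,"y": 2,"z": 0,"spin": 0,"fingers": 1},
  ],
)

```text
clock: 9.82
eef_pos: [0.4457, 0.0973, 0.01]
tool_rot: [0.157, 0.988, -0.003, -0.001]
ft_force: [-4.4, -13.8, 10.5]
grip_width: -0.0
grasp_force: 9.1
```

The TCP stops at 0.0973 while the force rises to 14 N, so the shuttle is at its hard end. I relax the push a little, then raise the tool gently.

>>> jog_arm(
  motion=[
    {"x": 0,"y": -2,"z": 0,"spin": 0,"fingers": 1},
    {"x": 0,"y": -4,"z": 0,"spin": 0,"fingers": 1},
    {"x": 0,"y": -6,"z": 0,"spin": 0,"fingers": 1},
    {"x": 0,"y": -6,"z": -4,"spin": 0,"fingers": 1},
    {"x": 0,"y": -6,"z": -9,"spin": 0,"fingers": 1},
    {"x": 0,"y": -6,"z": -15,"spin": 0,"fingers": 1},
    {"x": 0,"y": -6,"z": -25,"spin": 0,"fingers": 1},
    {"x": 0,"y": -6,"z": -45,"spin": 0,"fingers": 1},
  ],
)

```text
clock: 10.82
eef_pos: [0.444, 0.094, 0.0548]
tool_rot: [0.156, 0.988, -0.001, -0.001]
ft_force: [0.3, -0.4, 0.7]
grip_width: 0.0001
grasp_force: 0.0
```

>>> jog_arm(
  motion=[
    {"x": 0,"y": -10,"z": -20,"spin": 0,"fingers": 1},
    {"x": 0,"y": -40,"z": -50,"spin": 0,"fingers": 1},
    {"x": 0,"y": -80,"z": -80,"spin": 0,"fingers": 1},
    {"x": 0,"y": -110,"z": -100,"spin": 0,"fingers": 1},
    {"x": 0,"y": -120,"z": -100,"spin": 0,"fingers": 1},
    {"x": 0,"y": -120,"z": -100,"spin": 0,"fingers": 1},
  ],
)

```text
clock: 11.58
eef_pos: [0.4077, -0.0198, 0.1545]
tool_rot: [0.157, 0.988, -0.0, -0.0]
ft_force: [-0.7, -0.4, 0.2]
grip_width: 0.0002
grasp_force: 0.0
```

Run:
```python
from workcell import camera
from h import *
a=camera("scene")["pixels"][200:340,200:410,::-1];c=camera("top");b=c["pixels"][205:325,205:375,::-1]
cv2.imwrite('pics/s5.png',np.hstack([cv2.resize(a,(400,267),interpolation=cv2.INTER_CUBIC),cv2.resize(b,(378,267),interpolation=cv2.INTER_CUBIC)]))
```

```text
(no output)
```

View pics/s5.png

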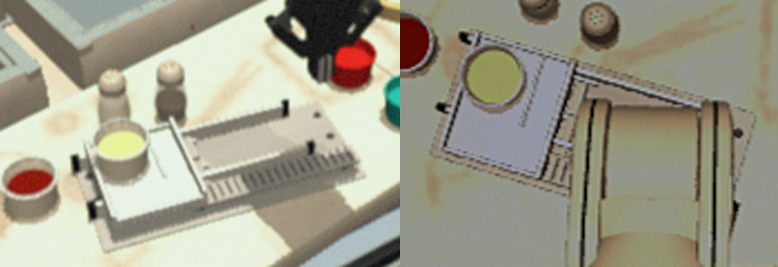

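The shuttle is at the far end posts. The bar is up again, with its ribs raised at (300,170). The ramekin stands upright at (122,150), the bystanders are in place and the hand is clear.

```bash
python3 -c "
from workcell import bot
print(bot.job_done())"
```

```text
the job is handed in; nothing more can be done
None
```

I pushed the shuttle to its far end stop with the bar held down, then let the bar spring up behind it. The last picture shows the ramekin upright on the tray and the other things in place; the job is handed in, but no verdict came back.

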